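# Tuck the rain strip under the nest box's bottom shingle and hold it flat

## Task

The nest box still needs its metal rain strip over the entrance: pick the strip up by its rib and slide its wide flange up the roof under the middle shingle of the bottom row, centred on that shingle and square to the roof, with at least 25 mm of metal under the wood and without lifting any shingle. Then press the strip down flat on the roof board and finish while still holding it pressed there, ready for a helper to pin it. Leave the jar, the hammer and the spare shingle where they are.

Things in the scene. Friction and masses are not known exactly. Their poses are not given: they have to be found in the camera images.
- rain_strip: Loose bare-aluminium strip, about 130 g: flat sheet 92 (x) by 110 mm (y), 3 mm thick, with an upright rib 9 mm thick (x) along the whole 110 mm, its top 27 mm above the underside. Origin: underside, below the rib's middle. +x points to the wide flange's edge (70 mm away), the edge to tuck. Starts flat on the bench left or right of the nest box, +x within 0.5 rad of world +x.
- strip_edge (a point): Middle of the underside of the strip's tucking edge (strip x = +70 mm).
- strip_front (a point): Middle of the underside of the strip's other edge, that of the narrow apron (strip x = -22 mm).
- roof_board: Roof board of the nest box (fixed to the bench), 340 mm wide, 240 mm up the slope; slopes down to the robot at 0.30 rad. Origin: middle of its eave edge, top face, 130 mm above the bench; x up the slope, y left along the eave, z square out. Bare from x = 0 to 60 mm; there 3 bottom shingles begin, 9 mm clear of it; a batten under them stops the strip at x = 100 mm. All on it is under 30 mm high.
- mid_butt (a point): Middle of the lower front edge (underside) of the middle bottom shingle: roof_board x = 60 mm, y = 0, z = 9 mm. This shingle is 130 mm wide and 6 mm thick.
- shingle_mid (a joint): Lift of the middle bottom shingle about its nail line, rad; 0 = lying as nailed, grows as its lower edge is raised (that edge is 65 mm from the nail line, so 0.06 rad is about 4 mm). Springs back with 4 N m/rad: about 4 N lifts the edge 4 mm.
- shingle_left (a joint): The same for the shingle left (+y) of the middle one, 98 mm wide.
- shingle_right (a joint): The same for the shingle right (-y) of the middle one, 98 mm wide.
- spare_shingle: A loose flat wooden shingle, 100 by 98 by 6 mm, on the bench on the other side of the nest box; not used. Origin: centre of its underside.
- pin_jar: A glass jar with a steel cap, 56 mm across, 70 mm tall, standing on the bench left of the nest box; not used. Origin: centre of its underside.
- pin_hammer: A small hammer, 260 mm long, lying on the bench right of the nest box; not used. Origin at its underside.
Things that resemble listed ones, but are neither listed nor needed, are in the scene too. Several things have the shape of the rain_strip; the one meant has the colours described above.

How it is judged:
At the end, for the whole second after the job is handed in: Strip edge 25 mm or more under the middle bottom shingle, within 15 mm of its middle and 0.1 rad of square; strip still and flat on the board (edges within 4 mm, tilt under 0.06 rad), held by the fingers, pressed on the board with over 3 N; bottom shingles down (under 0.03 rad) (x of strip_edge in the frame of roof_board above 0.085 m and y of strip_edge in the frame of roof_board between -0.015 and 0.015 m and z of strip_edge in the frame of roof_board between -0.004 and 0.004 m and z of strip_front in the frame of roof_board between -0.004 and 0.004 m and angle between the x axis of rain_strip and the x axis of roof_board, either way round below 0.1 rad and angle between the z axis of rain_strip and the z axis of roof_board, either way round below 0.06 rad and contact force between rain_strip and roof_board above 3 N and contact force between the fingers and rain_strip above 2 N and linear speed of rain_strip below 0.02 m/s and value of joint each of shingle_mid, shingle_left, shingle_right below 0.03 rad); the arm keeps its last pose, push and grip.
It fails at once if a bottom shingle is lifted more than 0.06 rad (about 4 mm at its lower edge) (value of joint any of shingle_mid, shingle_left, shingle_right above 0.06 rad).
It fails at once if the jar, the hammer or the spare shingle is moved more than 30 mm (distance of any of pin_jar, pin_hammer, spare_shingle from where it was at the start of the episode above 0.03 m).
It also fails if it takes over 56 s, if anything falls off the work surface, if the arm or the gripper's body presses on something with over 40 N, if the wrist force passes 120 N, or if a joint passes its speed limit or range.

## Robot

A 7-joint arm with a two-finger parallel gripper is mounted at the origin on the work surface. World frame = base frame: x ahead of the robot, y to its left, z up, the work surface at z = 0. Lengths are in m, angles in rad, forces in N, time in s.
With the tool pointing down it reaches from about 0.35 to 0.9 m from the base axis. Payload 8.1 kg.
Tool frame: the origin (TCP) lies at the very end of the fingers, on their centre line; the grasp point (between the pads) lies 19 mm behind it (grasp_offset is the distance from the TCP to the grasp point, in m); z points along the fingers, y is the line along which they close (so a half turn about z gives the same grasp; the last joint's range is limited). The gripper opens to 92 mm and grips with 3 to 60 N. Pads are 19 mm wide; open, the fingers measure 130 mm over their backs; the gripper's body (75 mm by 190 mm) begins 47 mm behind the grasp point.
Start: joints at [-1.255, 0.434, 0.025, 1.573, -0.012, 1.134, -0.075], TCP at [0.254, 0.571, 0.227] pointing down, gripper open.
Joint ranges: [-2.62, 2.62], [-0.44, 2.09], [-1.27, 1.32], [0.08, 2.57], [-1.32, 4.46], [0.12, 2], [-2.74, 2.74]. Speed limits (rad/s): [2.22, 2.22, 3.01, 3.01, 3.14, 3.14, 3.14].

## Interface

Orientations are given as a rotation vector (axis times angle).
In Python, from cell import observe, get_image, camera_params, sign_off, silhouettes, grasp_offset gives the robot as it stands. The module is installed in compiled form; this text tells all that it offers.
- The arm moves only by the tool jog_arm, never from a script. Its argument "motion" is a list that holds one entry, the list of rows, each a list of 7 numbers: the shift along the tool's x, y, z in m, then the turn, a rotation vector about the tool's x, y, z in rad, then the closure, from -1 (fully open) to 1 (shut), so that 0 is half open. In form: [[[dx, dy, dz, wx, wy, wz, hand], ...]]. A call has 1 to 10 rows; each row is the pose to reach, as a shift and turn from the pose commanded when the call began, along the tool's axes at that moment; what a row does not reach only later rows make up. A row lasts 1/12 s, in which the tool goes at most 41.7 mm and 7.16 degrees, less where a joint would pass 70% of its speed; a pose out of reach is approached as far as the arm can. A call with a gripper value outside its range is refused whole. The fingers move at their own pace and stop on an object; "force" is the grip in N (left out, the last holds). Time passes only in rows, so rows that repeat a pose let the fingers close. It gives the time, the measured TCP pose, the force, the opening and the grip force at its end, in the units of the state.
- observe(): the state, without advancing time (a new reading comes with each control period).
- get_image(name): name is "scene" or "side" or "wrist"; returns the picture (400x640x3 uint8, red, green, blue); there is no depth.
- camera_params(name): a dict with "vertical_fov" (degrees; the focal length in pixels is half the picture's height over the tangent of half this angle, whatever the lens; pixels are square), "cx", "cy" (the principal point, pixels), "T" (4x4, takes a point from camera to world coordinates). Camera axes: x right, y down, z forward; pixel columns grow to the right and rows downward; lengths in m; the calibration is good to about 2 mm. A picture is of the moment at which its call begins: read the wrist's pose just before it. camera_params takes no time and is no camera call; for the wrist camera it gives the pose at the moment of the call.
- sign_off(): hands the job in; it is judged then, once.
Trained networks look in the newest picture that a camera, given by its name, has taken for a name from the list of things; names that differ only in an ending like _2 or _b are one class to them, and where a whole thing is asked for, a point or a joint stands for the part that bears it (a point fixed in the world has none). Each returns a list of dicts, best first, with "p" (0 to 1); they miss things now and then, are a little off and sometimes report something else, mostly with a low value. They report only what shows in the picture. A call takes as long as a camera call. They do not tell look-alikes from the thing itself.
- silhouettes(query, camera): "mask" (400x640 bool, what is visible of it) and "pixel" ([column, row] in pixels, amid what is visible of it).
The state is a dict: "clock": time; "joints": joint angles; "dq": joint speeds; "joint_efforts": joint torques, N m; "position": TCP position; "ee_rot": TCP orientation; "force": force on the tool from outside, world axes, zero at the start; "ft_torque": the same for the moment, N m; "width": opening from 0.0 (shut) to 1.0 (fully open); "gripper_force": force on a finger pad.
Only numpy, scipy, OpenCV 4.12 (cv2) and the standard library are available. Lean on these libraries where they do the work, as an engineer would, in place of code of your own. Each camera call takes 0.05 s, during which the arm holds its last target. There are 200 camera calls.

## Working session

There is one attempt and no reset: what is moved stays moved. The work goes in short steps, Python scripts to look and compute and a tool call to move; the robot and the scene stay as the last step left them, time stands still between calls to the robot, and variables do not carry over. Pictures are saved under pics/ and viewed, at most 10 in all, crops included, and the job is handed in when it is done.

Besides the shell and the picture viewer there is one more tool, called as name(argument=value, ...), one argument or row to a line, values as JSON. jog_arm: Moves the arm, as the interface text tells. Its arguments: {"type":"object","properties":{"motion":{"type":"array"},"force":{"type":"number"}},"required":["motion"]}

```bash
mkdir -p pics
cat > h.py <<'E'
import numpy as np,cv2
from cell import *
from scipy.spatial.transform import Rotation as R
def K(n):
    c=camera_params(n); f=200/np.tan(np.radians(c["vertical_fov"])/2); return f,c["cx"],c["cy"],np.array(c["T"])
def ray(n,px,k=None):
    f,cx,cy,T=k or K(n); d=T[:3,:3]@np.array([(px[0]-cx)/f,(px[1]-cy)/f,1]); return T[:3,3],d/np.linalg.norm(d)
def onz(n,px,z,k=None):
    o,d=ray(n,px,k); return o+d*(z-o[2])/d[2]
def proj(n,P,k=None):
    f,cx,cy,T=k or K(n); p=(np.asarray(P)-T[:3,3])@T[:3,:3]; return np.array([cx+f*p[0]/p[2],cy+f*p[1]/p[2]])
def tri(rays):
    A=sum(np.eye(3)-np.outer(d,d) for o,d in rays); b=sum((np.eye(3)-np.outer(d,d))@o for o,d in rays); return np.linalg.solve(A,b)
def snap(n,fn):
    im=get_image(n); cv2.imwrite("pics/"+fn,im[:,:,::-1]); return im
E
python3 - <<'E'
from h import *
np.set_printoptions(precision=3,suppress=True)
a=snap("scene","s0.png");b=snap("side","d0.png")
for c in("scene","side"):
    print(c,camera_params(c)["vertical_fov"],K(c)[3])
    for q in("rain_strip","roof_board","shingle_mid","spare_shingle","pin_jar","pin_hammer"):
        for s in silhouettes(q,c): print(q,round(s["p"],2),s["pixel"],s["mask"].sum(), cv2.minAreaRect(np.argwhere(s["mask"])[:,::-1].astype(np.float32)))
s=observe();print(s)
cv2.imwrite("pics/both.png",cv2.resize(np.vstack([a,b])[:,:,::-1],None,fx=.75,fy=.75))
E
```

```text
scene 51.147126361764336 [[-0.838  0.403 -0.369  0.921]
 [ 0.546  0.598 -0.586  0.65 ]
 [-0.016 -0.693 -0.721  0.969]
 [ 0.     0.     0.     1.   ]]
rain_strip 0.7 [268.7, 148.9] 517 ((269.383544921875, 147.14382934570312), (24.461599349975586, 24.812725067138672), 20.556041717529297)
rain_strip 0.58 [318.7, 163.9] 575 ((321.7647399902344, 164.44119262695312), (34.68259048461914, 18.91777801513672), 14.03624439239502)
rain_strip 0.57 [325.9, 130.2] 460 ((326.0, 132.5), (19.0, 26.0), 90.0)
rain_strip 0.55 [285.4, 169.0] 214 ((278.2362060546875, 169.9844970703125), (28.30401611328125, 12.507791519165039), 3.3664605617523193)
rain_strip 0.19 [414.1, 328.4] 1471 ((418.0529479980469, 327.811767578125), (41.21678924560547, 37.854366302490234), 49.398704528808594)
roof_board 0.81 [305.2, 233.8] 2747 ((272.70001220703125, 223.09999084472656), (118.26917266845703, 99.92797088623047), 71.56504821777344)
shingle_mid 0.91 [284.6, 215.6] 593 ((284.9000549316406, 213.8000030517578), (42.48529052734375, 15.205260276794434), 63.43495178222656)
spare_shingle 0.77 [415.6, 328.0] 1562 ((417.3176269531
[... 1700 characters left out ...]
.876953125, 131.01539611816406), (20.589767456054688, 12.403473854064941), 82.87498474121094)
pin_hammer 0.56 [440.1, 239.0] 770 ((438.05340576171875, 249.0498809814453), (70.61321258544922, 26.08794593811035), 88.02507019042969)
{'clock': 0.7, 'joints': array([-1.255,  0.434,  0.025,  1.573, -0.012,  1.134, -0.075]), 'dq': array([ 0.   ,  0.001, -0.   ,  0.001, -0.   , -0.001, -0.002]), 'joint_efforts': array([ -0.   , -66.75 ,   0.984, -31.475,  -0.061,   0.032,   0.   ]), 'position': array([0.254, 0.571, 0.227]), 'ee_rot': array([0.653, 3.073, 0.   ]), 'force': array([ 0.164, -0.636, -0.706]), 'ft_torque': array([-0.033,  0.01 , -0.062]), 'gripper_force': 0.0, 'width': 0.9978389830585642}
```

View pics/both.png

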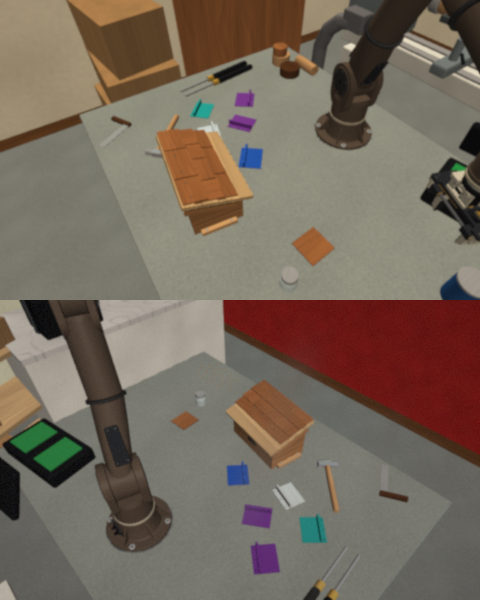

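Candidates in the side view are blue (313,237), pale grey (386,262), purple (343,288), purple (352,345) and teal (417,309). Only the pale grey one fits bare aluminium, so I'll enlarge it to confirm and measure it and the roof.

Run:
```python
from h import *
np.set_printoptions(precision=3,suppress=True)
b=cv2.imread("pics/d0.png");a=cv2.imread("pics/s0.png")
A=cv2.resize(b[215:305,335:465],None,fx=6,fy=6,interpolation=cv2.INTER_CUBIC)[:300]
A=cv2.resize(b[225:300,340:440],None,fx=4,fy=4,interpolation=cv2.INTER_CUBIC)
B=cv2.resize(b[120:220,290:424],None,fx=4,fy=4,interpolation=cv2.INTER_CUBIC)[:,:400]
C=cv2.resize(a[130:280,190:350],None,fx=4,fy=4,interpolation=cv2.INTER_CUBIC)[:,:]
o=np.zeros((600,800,3),np.uint8)
o[:300,:400]=A; o[300:600,:400]=cv2.resize(B,(400,300)) if 0 else B[:300]; o[:,400:]=cv2.resize(C,(640,600))[:,120:520]
cv2.imwrite("pics/c1.png",o)
for px in [(313,237),(386,262),(343,288),(352,345),(417,309)]: print(px,onz("side",px,0), b[int(px[1]),int(px[0])])
for px in [(268.7,148.9),(318.7,164),(326,130),(285,169)]: print(px,onz("scene",px,0))
for q in("pin_jar","spare_shingle","pin_hammer"):
    for c in("scene","side"): print(q,c,onz(c,silhouettes(q,c)[0]["pixel"],0.0))
print(tri([ray("scene",(284.6,215.6)),ray("side",(345.1,159.2))]))
```

```text
(313, 237) [ 0.419 -0.094  0.   ] [144  74  44]
(386, 262) [ 0.516 -0.323  0.   ] [174 179 178]
(343, 288) [ 0.352 -0.297  0.   ] [118  55 101]
(352, 345) [ 0.242 -0.44   0.   ] [112  39  93]
(417, 309) [ 0.455 -0.493  0.   ] [121 129  37]
(268.7, 148.9) [ 0.467 -0.48   0.   ]
(318.7, 164) [ 0.36  -0.306  0.   ]
(326, 130) [ 0.232 -0.458  0.   ]
(285, 169) [ 0.471 -0.35  -0.   ]
pin_jar scene [0.617 0.391 0.   ]
pin_jar side [0.675 0.44  0.   ]
spare_shingle scene [0.488 0.349 0.   ]
spare_shingle side [0.49  0.366 0.   ]
pin_hammer scene [ 0.749 -0.342  0.   ]
pin_hammer side [ 0.711 -0.384  0.   ]
[ 0.634 -0.024  0.161]
```

View pics/c1.png

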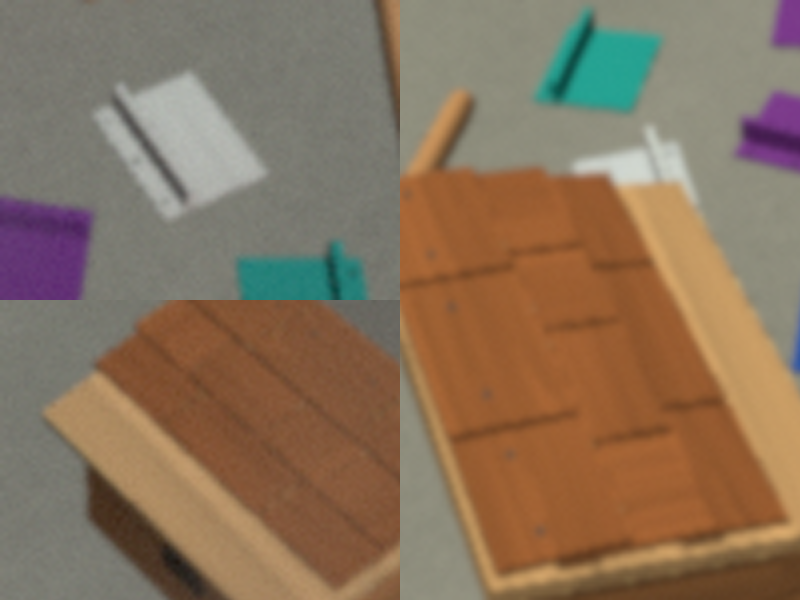

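The grey-white strip, with its rib at side px about (378,261), is the one meant; blue, teal and purple are look-alikes. Next I'll estimate its yaw and the roof eave.

Run:
```python
from h import *
np.set_printoptions(precision=3,suppress=True)
c=np.array([(95,112),(193,72),(267,173),(170,220)])/4+[340,225]
P=np.array([onz("side",p,0.003) for p in c]);print(P)
print("yaw",[np.degrees(np.arctan2(*(v[1::-1]))) for v in (P[1]-P[0],P[2]-P[1],P[2]-P[3])], np.linalg.norm(P[1]-P[0]),np.linalg.norm(P[2]-P[1]))
# eave left corner, in side and scene
cr=[(300.75,148),]
print(onz("side",(300.75,148),.13))
s=observe();T=R.from_rotvec(s["ee_rot"]).as_matrix();Tc=K("wrist")[3]
print("cam in tool\n",T.T@Tc[:3,:3],T.T@(Tc[:3,3]-s["position"]),camera_params("wrist")["vertical_fov"])
for n in("scene","side"):
    m=silhouettes("roof_board",n)[0]["mask"];cs,_=cv2.findContours(m.astype(np.uint8),0,1);q=max(cs,key=cv2.contourArea);ap=cv2.approxPolyDP(q,4,True)[:,0]
    for p in ap: print(n,p,onz(n,p,.13))
# desired: relative move to above strip, tool down, y axis along strip x
```

```text
[[ 0.489 -0.253  0.003]
 [ 0.575 -0.28   0.003]
 [ 0.542 -0.384  0.003]
 [ 0.456 -0.361  0.003]]
yaw [np.float64(-17.503361340877188), np.float64(-107.90753308529261), np.float64(-15.052527881326341)] 0.09007916452099664 0.10855431555571608
[0.588 0.148 0.13 ]
cam in tool
 [[-0.    -0.959 -0.283]
 [ 1.    -0.    -0.   ]
 [ 0.    -0.283  0.959]] [ 0.077  0.    -0.157] 69.60475990706402
scene [289 176] [ 0.537 -0.182  0.13 ]
scene [276 180] [ 0.577 -0.188  0.13 ]
scene [317 260] [0.628 0.121 0.13 ]
scene [265 273] [0.752 0.084 0.13 ]
scene [243 271] [0.793 0.049 0.13 ]
scene [208 183] [ 0.748 -0.288  0.13 ]
scene [242 281] [0.807 0.074 0.13 ]
scene [337 263] [0.592 0.156 0.13 ]
side [303 147] [0.598 0.147 0.13 ]
side [359 206] [ 0.535 -0.18   0.13 ]
side [416 164] [ 0.813 -0.181  0.13 ]
side [372 192] [ 0.608 -0.168  0.13 ]
side [317 140] [0.659 0.141 0.13 ]
```

jog_arm(
  motion=[
    [[-0.432,-0.487,-0.133,0,0,1.44,-1],[-0.432,-0.487,-0.133,0,0,1.44,-1],[-0.432,-0.487,-0.133,0,0,1.44,-1],[-0.432,-0.487,-0.133,0,0,1.44,-1],[-0.432,-0.487,-0.133,0,0,1.44,-1],[-0.432,-0.487,-0.133,0,0,1.44,-1],[-0.432,-0.487,-0.133,0,0,1.44,-1],[-0.432,-0.487,-0.133,0,0,1.44,-1],[-0.432,-0.487,-0.133,0,0,1.44,-1],[-0.432,-0.487,-0.133,0,0,1.44,-1]],
  ],
)

```text
clock: 1.93
position: [0.3776, 0.1798, 0.3108]
ee_rot: [-2.334, -2.102, -0.001]
force: [1.1, -0.3, 0.6]
width: 1.0
gripper_force: 0.0
```

jog_arm(
  motion=[
    [[-0.22,0.096,-0.049,0,0,0.18,-1],[-0.22,0.096,-0.049,0,0,0.18,-1],[-0.22,0.096,-0.049,0,0,0.18,-1],[-0.22,0.096,-0.049,0,0,0.18,-1],[-0.22,0.096,-0.049,0,0,0.18,-1],[-0.22,0.096,-0.049,0,0,0.18,-1],[-0.22,0.096,-0.049,0,0,0.18,-1],[-0.22,0.096,-0.049,0,0,0.18,-1]],
  ],
)

```text
clock: 2.6
position: [0.4518, -0.0486, 0.3596]
ee_rot: [2.512, 1.886, 0.002]
force: [0.1, 0.9, 1.0]
width: 1.0
gripper_force: 0.0
```

Run:
```python
from h import *
np.set_printoptions(precision=3,suppress=True)
s=observe();print(s["clock"],s["position"],s["ee_rot"],s["joints"])
k=K("wrist");a=snap("wrist","w1.png")
o=a[:,:,::-1].copy()
import pickle;res={}
for q in("roof_board","shingle_mid","rain_strip"):
    for d in silhouettes(q,"wrist"):
        cs,_=cv2.findContours(d["mask"].astype(np.uint8),0,1);c=max(cs,key=cv2.contourArea);ap=cv2.approxPolyDP(c,4,True)[:,0]
        print(q,round(d["p"],2),d["pixel"],ap.tolist()); cv2.polylines(o,[ap],True,(0,255,0) if q=="roof_board" else (255,0,255),1)
pickle.dump(k,open("k1.pkl","wb"));cv2.imwrite("pics/w1o.png",cv2.resize(o,(800,500)))
```

```text
2.6 [ 0.452 -0.049  0.36 ] [2.512 1.886 0.002] [-0.671  0.031  0.7    1.782 -0.021  1.334 -0.249]
roof_board 0.73 [420.8, 104.4] [[387, 0], [399, 227], [442, 242], [443, 64], [478, 54], [443, 57], [442, 0]]
shingle_mid 0.69 [466.3, 115.6] [[491, 55], [444, 64], [445, 173], [486, 170], [491, 125], [537, 120], [489, 121]]
rain_strip 0.93 [320.5, 179.1] [[309, 146], [288, 197], [322, 215], [335, 205], [353, 165]]
rain_strip 0.75 [308.4, 297.9] [[282, 293], [314, 315], [337, 297]]
rain_strip 0.64 [381.8, 259.2] [[365, 252], [366, 265], [397, 265], [394, 251]]
rain_strip 0.5 [467.4, 208.5] [[530, 184], [490, 186], [486, 174], [445, 176], [444, 245], [463, 247], [467, 239], [484, 238], [489, 187]]
```

View pics/w1o.png

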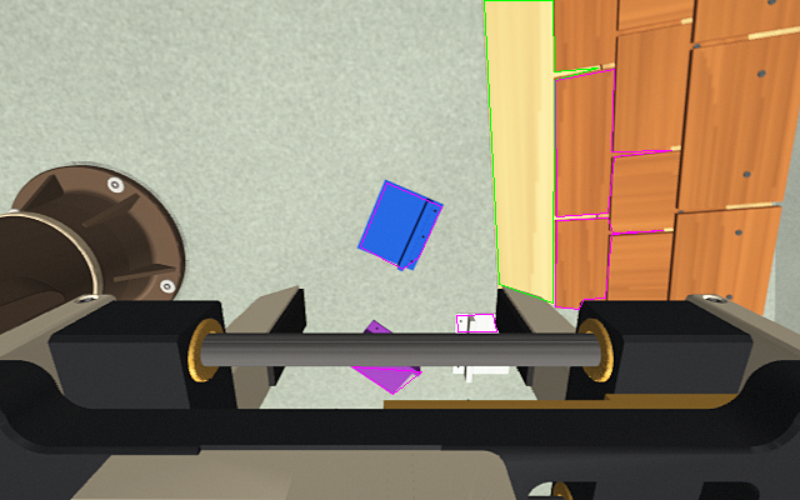

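The wrist view shows the eave line (raw px 387,0 to 399,227), the middle shingle's front corners (444,64) and (445,173), and the bare strip at (382,259).

Run:
```python
from h import *
import pickle
np.set_printoptions(precision=4,suppress=True)
k=pickle.load(open("k1.pkl","rb"))
e=[onz("w",p,.13,k) for p in [(387,0),(399,227)]]; print(e)
v=e[0]-e[1];print("eave yaw",np.degrees(np.arctan2(-v[0],v[1])))
m=[onz("w",p,.1563,k) for p in [(444,63),(445,174)]];print(m,(m[0]+m[1])/2,np.linalg.norm(m[0]-m[1]));v=m[0]-m[1];print(np.degrees(np.arctan2(-v[0],v[1])))
s=[onz("w",p,.003,k) for p in [(365,252),(396,251)]];print(s)
# cross-check height of eave right corner and left corner: triangulate wrist/side
print(tri([ray("w",(399,227),k),ray("side",(359,206))]),tri([ray("scene",(337,263)),ray("side",(302,147.5))]))
```

```text
[array([0.5828, 0.124 , 0.13  ]), array([ 0.538 , -0.1595,  0.13  ])]
eave yaw -8.980910165451531
[array([0.6246, 0.0376, 0.1563]), array([ 0.6048, -0.0919,  0.1563])] [ 0.6147 -0.0271  0.1563] 0.13101318964573386
-8.696356614778457
[array([ 0.4841, -0.2535,  0.003 ]), array([ 0.5433, -0.2685,  0.003 ])]
[ 0.5437 -0.1695  0.1128] [0.5933 0.1517 0.1268]
```

jog_arm(
  motion=[
    [[-0.242,0.113,0.22,0,0,0,-1],[-0.242,0.113,0.22,0,0,0,-1],[-0.242,0.113,0.22,0,0,0,-1],[-0.242,0.113,0.22,0,0,0,-1],[-0.242,0.113,0.22,0,0,0,-1],[-0.242,0.113,0.22,0,0,0,-1],[-0.242,0.113,0.22,0,0,0,-1],[-0.242,0.113,0.22,0,0,0,-1],[-0.242,0.113,0.22,0,0,0,-1],[-0.242,0.113,0.22,0,0,0,-1]],
  ],
)

```text
clock: 3.63
position: [0.4923, -0.3114, 0.1364]
ee_rot: [-2.508, -1.887, 0.005]
force: [0.1, 1.0, 0.3]
width: 1.004
gripper_force: 0.0
```

Run:
```python
from h import *
np.set_printoptions(precision=4,suppress=True)
s=observe();print(s["clock"],s["position"],s["ee_rot"])
k=K("wrist");a=snap("wrist","w2.png")
o=a[:,:,::-1].copy()
for d in silhouettes("rain_strip","wrist"):
        cs,_=cv2.findContours(d["mask"].astype(np.uint8),0,1);c=max(cs,key=cv2.contourArea);ap=cv2.approxPolyDP(c,4,True)[:,0]
        print(round(d["p"],2),d["pixel"]); cv2.polylines(o,[ap],True,(255,0,255),1)
        for p in ap: print(p,onz("w",p,.003,k),onz("w",p,.027,k))
cv2.imwrite("pics/w2o.png",cv2.resize(o,(800,500)))
```

```text
3.6333 [ 0.4923 -0.3114  0.1364] [-2.5076 -1.8875  0.005 ]
0.89 [199.0, 16.3]
[123   8] [ 0.3692 -0.1041  0.003 ] [ 0.3811 -0.1151  0.027 ]
[222  53] [ 0.4401 -0.1622  0.003 ] [ 0.4462 -0.1684  0.027 ]
[238   0] [ 0.4692 -0.1267  0.003 ] [ 0.4729 -0.1359  0.027 ]
[124   0] [ 0.3729 -0.0988  0.003 ] [ 0.3845 -0.1102  0.027 ]
0.71 [184.4, 203.1]
[126 210] [ 0.2845 -0.2763  0.003 ] [ 0.3034 -0.2731  0.027 ]
[189 253] [ 0.3291 -0.3421  0.003 ] [ 0.3443 -0.3335  0.027 ]
[210 236] [ 0.3597 -0.3293  0.003 ] [ 0.3724 -0.3217  0.027 ]
[243 229] [ 0.3976 -0.3315  0.003 ] [ 0.4072 -0.3237  0.027 ]
[256 208] [ 0.4194 -0.3126  0.003 ] [ 0.4272 -0.3064  0.027 ]
[168 146] [ 0.3566 -0.2263  0.003 ] [ 0.3695 -0.2272  0.027 ]
[158 161] [ 0.3403 -0.2374  0.003 ] [ 0.3547 -0.2374  0.027 ]
[143 167] [ 0.3228 -0.2388  0.003 ] [ 0.3386 -0.2387  0.027 ]
[146 182] [ 0.3188 -0.2541  0.003 ] [ 0.3349 -0.2527  0.027 ]
0.55 [342.4, 306.2]
[297 325] [ 0.4167 -0.4678  0.003 ] [ 0.4247 -0.4487  0.027 ]
[310 318] [ 0.4348 -0.4623  0.003 ] [ 0.4413 -0.4438  0.027 ]
[385 319] [ 0.5213 -0.4884  0.003 ] [ 0.5207 -0.4677  0.027 ]
[390 309] [ 0.5301 -0.4761  0.003 ] [ 0.5287 -0.4564  0.027 ]
[357 293] [ 0.4977 -0.444   0.003 ] [ 0.499  -0.4269  0.027 ]
[317 293] [ 0.4527 -0.4312  0.003 ] [ 0.4577 -0.4152  0.027 ]
```

View pics/w2o.png

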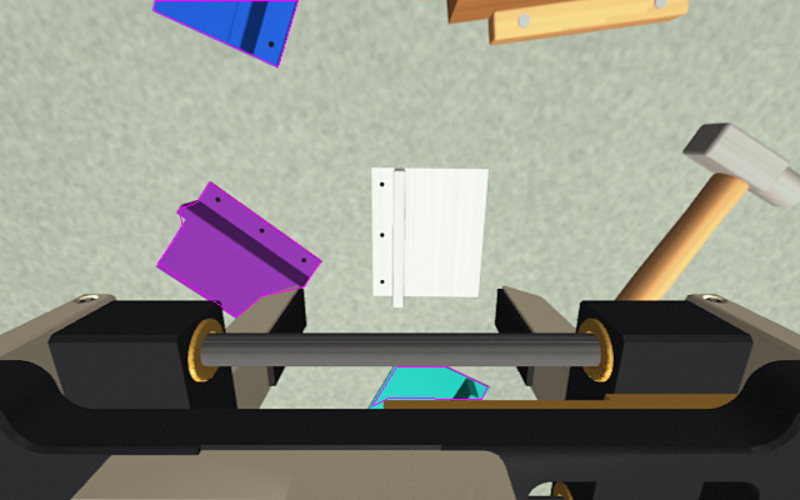

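Run:
```python
from h import *
np.set_printoptions(precision=4,suppress=True)
s=observe();a=cv2.imread("pics/w2.png").astype(int)
m=((a.min(2)>195)).astype(np.uint8)[:, :]; m[:100]=0;m[260:]=0;m[:,:270]=0;m[:,420:]=0
m=cv2.morphologyEx(m,cv2.MORPH_OPEN,np.ones((3,3)))
cs,_=cv2.findContours(m,0,1);c=max(cs,key=cv2.contourArea);print(cv2.contourArea(c),cv2.approxPolyDP(c,3,True)[:,0].tolist())
P=[onz("wrist",(p[0]/1.25,p[1]/1.25),.003) for p in [(372,168),(488,169),(480,297),(372,296)]];print(np.array(P))
x=(P[1]+P[2]-P[0]-P[3])/2;y=(P[0]+P[1]-P[3]-P[2])/2;print(np.linalg.norm(x),np.linalg.norm(y),np.degrees(np.arctan2(x[1],x[0])),np.degrees(np.arctan2(-y[0],y[1])),"center",np.mean(P,0),"orig",np.mean(P,0)-x/np.linalg.norm(x)*.024)
r=[onz("wrist",(p[0]/1.25,p[1]/1.25),.027) for p in [(399.5,168.5),(398.5,306)]];print("rib",r,np.mean(r,0),np.linalg.norm(r[0]-r[1]))
T=R.from_rotvec(s["ee_rot"]).as_matrix();print(T)
```

```text
9036.0 [[297, 134], [298, 236], [314, 236], [314, 245], [322, 245], [322, 236], [382, 237], [390, 135], [324, 134], [315, 138], [314, 134]]
[[ 0.4867 -0.249   0.003 ]
 [ 0.5756 -0.2751  0.003 ]
 [ 0.5457 -0.3823  0.003 ]
 [ 0.4539 -0.3552  0.003 ]]
0.09423438944711182 0.11119538192932248 -16.397979161950833 -16.377212252652622 center [ 0.5155 -0.3154  0.003 ] orig [ 0.4925 -0.3086  0.003 ]
rib [array([ 0.5083, -0.2537,  0.027 ]), array([ 0.4771, -0.3598,  0.027 ])] [ 0.4927 -0.3068  0.027 ] 0.11059673031872796
[[ 0.2737  0.9618 -0.001 ]
 [ 0.9618 -0.2737  0.0012]
 [ 0.0009 -0.0013 -1.    ]]
```

jog_arm(
  motion=[
    [[0.002,0,0.04,0,0,0.01,0],[0.002,0,0.08,0,0,0.01,0],[0.002,0,0.11,0,0,0.01,0],[0.002,0,0.125,0,0,0.01,0],[0.002,0,0.131,0,0,0.01,0],[0.002,0,0.131,0,0,0.01,0.8],[0.002,0,0.131,0,0,0.01,1],[0.002,0,0.131,0,0,0.01,1],[0.002,0,0.131,0,0,0.01,1],[0.002,0,0.131,0,0,0.01,1]],
  ],
  force=40,
)

```text
clock: 4.57
position: [0.495, -0.3085, 0.0093]
ee_rot: [2.516, 1.879, 0.002]
force: [0.2, 1.0, 0.2]
width: 0.323
gripper_force: 0.0
```

```bash
python3 -c "
from h import *
s=observe();print(s['clock'],s['position'],s['force'],s['width']*92,s['gripper_force'])"
```

```text
4.5667 [ 0.49501523 -0.3084992   0.00932971] [0.23732381 1.03603021 0.15165371] 29.749040380613454 0.0
```

jog_arm(
  motion=[
    [[0,-0.002,0.004,0,0,0,0.4],[0,-0.002,0.004,0,0,0,0.5],[0,-0.002,0.004,0,0,0,1],[0,-0.002,0.004,0,0,0,1],[0,-0.002,0.004,0,0,0,1],[0,-0.002,0.004,0,0,0,1],[0,-0.002,0.004,0,0,0,1],[0,-0.002,0.004,0,0,0,1]],
  ],
  force=40,
)

```text
clock: 5.23
position: [0.4922, -0.3078, 0.0041]
ee_rot: [-2.517, -1.879, 0.0]
force: [-0.3, -0.1, -2.0]
width: 0.093
gripper_force: 40.0
```

```bash
cat >> h.py <<'E'
yaw=-0.154
ux=np.array([np.cos(.3)*np.cos(yaw),np.cos(.3)*np.sin(yaw),np.sin(.3)]);uz=np.array([-np.sin(.3)*np.cos(yaw),-np.sin(.3)*np.sin(yaw),np.cos(.3)]);uy=np.cross(uz,ux)
O=np.array([.6147,-.0271,.1563])-.06*ux-.009*uz
Rt=np.column_stack([np.cross(ux,-uz),ux,-uz])
def roof(p): d=np.asarray(p)-O; return np.array([d@ux,d@uy,d@uz])
def goal(x,y,z): return O+x*ux+y*uy+z*uz
def rel(P,Rg,s=None):
    s=s or observe(); T=R.from_rotvec(s["ee_rot"]).as_matrix(); return np.r_[T.T@(np.asarray(P)-s["position"]),R.from_matrix(T.T@Rg).as_rotvec()]
E
python3 -c "
from h import *
np.set_printoptions(precision=4,suppress=True)
print(O,Rt)
s=observe();print('lift',rel([.48,-.30,.31],R.from_rotvec(s['ee_rot']).as_matrix()))
s['position']=np.array([.48,-.30,.31]);print('B',rel(goal(-.025,0,.05),Rt,s),goal(-.025,0,.05))"
```

```text
[ 0.5607 -0.0187  0.13  ] [[ 0.1534  0.944   0.292 ]
 [ 0.9882 -0.1465 -0.0453]
 [-0.      0.2955 -0.9553]]
lift [ 0.004  -0.014  -0.3059  0.      0.      0.    ]
B [ 0.2875 -0.0409  0.1396 -0.2997  0.0201 -0.1331] [ 0.5225 -0.0128  0.1703]
```

jog_arm(
  motion=[
    [[0,0,-0.03,0,0,0,1],[0,0,-0.07,0,0,0,1],[0,-0.01,-0.11,0,0,0,1],[0.004,-0.014,-0.15,0,0,0,1],[0.004,-0.014,-0.19,0,0,0,1],[0.004,-0.014,-0.23,0,0,0,1],[0.004,-0.014,-0.27,0,0,0,1],[0.004,-0.014,-0.305,0,0,0,1],[0.004,-0.014,-0.305,0,0,0,1]],
  ],
)

```text
clock: 5.98
position: [0.4819, -0.3023, 0.3159]
ee_rot: [2.511, 1.874, 0.008]
force: [-0.3, -0.6, -2.0]
width: 0.094
gripper_force: 40.0
```

jog_arm(
  motion=[
    [[0.03,-0.004,0.014,-0.03,0.002,-0.013,1],[0.06,-0.008,0.028,-0.06,0.004,-0.026,1],[0.09,-0.012,0.042,-0.09,0.006,-0.039,1],[0.12,-0.016,0.056,-0.12,0.008,-0.053,1],[0.15,-0.021,0.07,-0.15,0.01,-0.066,1],[0.18,-0.025,0.084,-0.18,0.012,-0.08,1],[0.21,-0.029,0.1,-0.21,0.014,-0.093,1],[0.24,-0.033,0.115,-0.25,0.016,-0.11,1],[0.27,-0.038,0.13,-0.3,0.02,-0.133,1],[0.287,-0.041,0.14,-0.3,0.02,-0.133,1]],
  ],
)

```text
clock: 6.82
position: [0.5197, -0.0097, 0.167]
ee_rot: [2.199, 1.892, 0.286]
force: [-1.4, -1.0, -1.3]
width: 0.092
gripper_force: 40.0
```

Run:
```python
from h import *
np.set_printoptions(precision=4,suppress=True)
s=observe();print(s["clock"],s["position"],roof(s["position"]),rel(goal(-.025,0,.05),Rt),s["force"],s["width"])
a=snap("wrist","w3.png");cv2.imwrite("pics/w3o.png",cv2.resize(a[:,:,::-1],(800,500)))
import pickle;pickle.dump((K("wrist"),s),open("k3.pkl","wb"))
```

```text
6.8167 [ 0.5197 -0.0097  0.167 ] [-0.0291  0.0026  0.0477] [-0.0026  0.004  -0.0023 -0.0003 -0.0019  0.0039] [-1.4418 -1.0236 -1.3071] 0.09220501464757906
```

View pics/w3o.png

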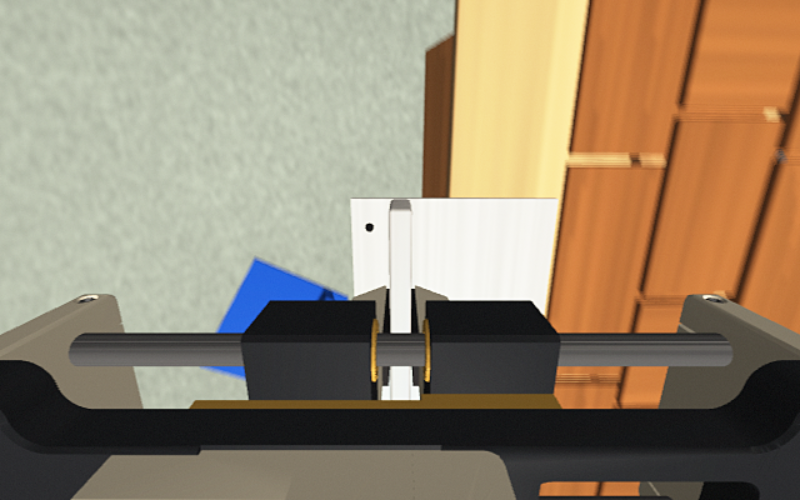

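The view shows the strip held square. Its +y corners are at (351,199) and (557,199), and the middle shingle's left front corner is near (567,167). I'll turn these into roof coordinates.

Run:
```python
from h import *
import pickle
np.set_printoptions(precision=4,suppress=True)
k,s=pickle.load(open("k3.pkl","rb"));k1=pickle.load(open("k1.pkl","rb"))
def onroof(p,z,k):
    o,d=ray("w",(p[0]/1.25,p[1]/1.25),k); o=roof(o); d=np.array([d@ux,d@uy,d@uz]); return o+d*(z-o[2])/d[2]
z=roof(s["position"])[2]-.001
for p in [(351,199),(557,199),(550,300)]: print("strip",onroof(p,z,k), onroof(p,z,k)-roof(s["position"]))
for p in [(391,209),(412,209),(400,200)]: print("rib",onroof(p,z+.024,k)-roof(s["position"]))
for p in [(567,167),(558,378)]: print("shingle",onroof(p,.009,k))
for p in [(585,0),(556,290)]:print("edge",onroof(p,.009,k))
for p in [(457,0),(450,190)]:print("eave",onroof(p,.0,k))
c=[tri([ray("w",a,k1),ray("w",(b[0]/1.25,b[1]/1.25),k)]) for a,b in [((444,63.5),(567,167)),((445,174),(558,378))]]
print([roof(q) for q in c],c)
```

```text
strip [-0.0524  0.0573  0.0467] [-0.0234  0.0546 -0.001 ]
strip [0.0381 0.0579 0.0467] [ 0.0671  0.0553 -0.001 ]
strip [0.041  0.0096 0.0467] [ 0.07   0.007 -0.001]
rib [-0.0051  0.0547  0.023 ]
rib [0.0028 0.0548 0.023 ]
rib [-0.0017  0.0581  0.023 ]
shingle [0.0575 0.0692 0.009 ]
shingle [ 0.0697 -0.0613  0.009 ]
edge [0.0554 0.1461 0.009 ]
edge [ 0.0607 -0.0013  0.009 ]
eave [-0.0036  0.1487  0.    ]
eave [-0.0028  0.0555  0.    ]
[array([ 0.0614,  0.0672, -0.0012]), array([ 0.0633, -0.0608,  0.0146])] [array([0.6293, 0.0387, 0.147 ]), array([ 0.6069, -0.0874,  0.1626])]
```

Run:
```python
from h import *
import pickle
np.set_printoptions(precision=4,suppress=True)
k,s=pickle.load(open("k3.pkl","rb"));g=cv2.GaussianBlur(cv2.cvtColor(cv2.imread("pics/w3.png"),6),(0,0),1).astype(float)
gx=np.abs(cv2.Sobel(g,cv2.CV_64F,1,0))
def onroof(p,z):
    o,d=ray("w",p,k); o=roof(o); d=np.array([d@ux,d@uy,d@uz]); return o+d*(z-o[2])/d[2]
def line(n,p,q,z,w=6):
    r=np.arange(p[1],q[1]+1); c=[]
    for y in r:
        x0=int(round(p[0]+(q[0]-p[0])*(y-p[1])/(q[1]-p[1]))); c.append(x0-w+np.argmax(gx[y,x0-w:x0+w+1]))
    f=cv2.fitLine(np.float32(np.c_[c,r]),cv2.DIST_HUBER,0,.01,.01).ravel()
    X=lambda y:(f[2]+f[0]/f[1]*(y-f[3]),y)
    a,b=onroof(X(p[1]),z),onroof(X(q[1]),z); print(n,X(p[1]),X(q[1]),a,b,"slope",(a-b)[0]/(a-b)[1])
zs=roof(s["position"])[2]-.001
line("flange",(445,165),(440,238),zs); line("apron",(281,165),(283,230),zs)
line("ribL",(312,175),(312,225),zs+.024,4); line("ribR",(329,175),(329,225),zs+.024,4)
line("shingle",(468,2),(446,225),.009); line("eave",(365,5),(361,150),0)
```

```text
flange (np.float32(448.14896), 165) (np.float32(438.2294), 238) [0.0399 0.0547 0.0467] [0.0398 0.0109 0.0467] slope 0.002771969646864486
apron (np.float32(280.02863), 165) (np.float32(282.91803), 230) [-0.0529  0.054   0.0467] [-0.0525  0.0153  0.0467] slope -0.01123422014747115
ribL (np.float32(310.0), 175) (np.float32(310.0), 225) [-0.0354  0.0536  0.0707] [-0.0355  0.0282  0.0707] slope 0.0034652919659215143
ribR (np.float32(330.0), 175) (np.float32(330.0), 225) [-0.026   0.0537  0.0707] [-0.0256  0.0283  0.0707] slope -0.016131833471676602
shingle (np.float32(470.1202), 2) (np.float32(440.00504), 225) [0.0568 0.145  0.009 ] [0.0565 0.0042 0.009 ] slope 0.0019827408672621148
eave (np.float32(366.30518), 5) (np.float32(359.4426), 150) [-0.003  0.146  0.   ] [-0.0032  0.0569  0.    ] slope 0.002620449015673598
```

The strip is square to the shingle edge, with slopes agreeing to 0.003 rad. Next I descend in front of the shingle.

jog_arm(
  motion=[
    [[0,0,0.015,0,0,0.003,1],[0,0,0.028,0,0,0.003,1],[0,0,0.036,0,0,0.003,1],[0,0,0.04,0,0,0.003,1],[0,0,0.04,0,0,0.003,1],[0,0,0.04,0,0,0.003,1],[0,0,0.04,0,0,0.003,1]],
  ],
)

```text
clock: 7.45
position: [0.5341, -0.0153, 0.1314]
ee_rot: [2.205, 1.882, 0.287]
force: [0.4, -0.1, -2.2]
width: 0.093
gripper_force: 40.0
```

Run:
```python
from h import *
np.set_printoptions(precision=4,suppress=True)
s=observe();print(s["clock"],roof(s["position"]),rel(goal(-.025,0.002,.006),Rt),s["force"],s["dq"])
```

```text
7.45 [-0.0251 -0.0007  0.0093] [ 0.0027  0.0001  0.0033  0.001   0.     -0.0037] [ 0.3926 -0.134  -2.1935] [-0.0051 -0.0058  0.001   0.0002 -0.002  -0.002   0.0006]
```

jog_arm(
  motion=[
    [[0.002,0,0.002,0,0,-0.003,1],[0.002,0,0.0035,0,0,-0.003,1],[0.002,0,0.0035,0,0,-0.003,1],[0.002,0,0.0035,0,0,-0.003,1]],
  ],
)

```text
clock: 7.78
position: [0.5353, -0.013, 0.1276]
ee_rot: [2.202, 1.887, 0.286]
force: [-0.3, -1.3, -1.5]
width: 0.094
gripper_force: 40.0
```

Run:
```python
from h import *
np.set_printoptions(precision=4,suppress=True)
s=observe();print(s["clock"],roof(s["position"]),rel(goal(-.025,0.002,.006),Rt),s["force"]@uz,s["force"]@ux)
a=snap("wrist","w4.png")[150:400,220:]
b=cv2.resize(get_image("side")[125:225,290:430],None,fx=4,fy=4,interpolation=cv2.INTER_CUBIC)
o=np.zeros((560,800,3),np.uint8);o[:400,:560]=b
c=snap("scene","s4.png")[160:280,220:350];c=cv2.resize(c,(240,222),interpolation=2);o[:222,560:]=c
cv2.imwrite("pics/v4.png",o[:400,:,::-1])
```

```text
7.7833 [-0.0255  0.0018  0.0054] [ 0.0002  0.0005 -0.0006  0.0005 -0.      0.0002] -1.3579845329345799 -0.5337185752547488
```

View pics/v4.png

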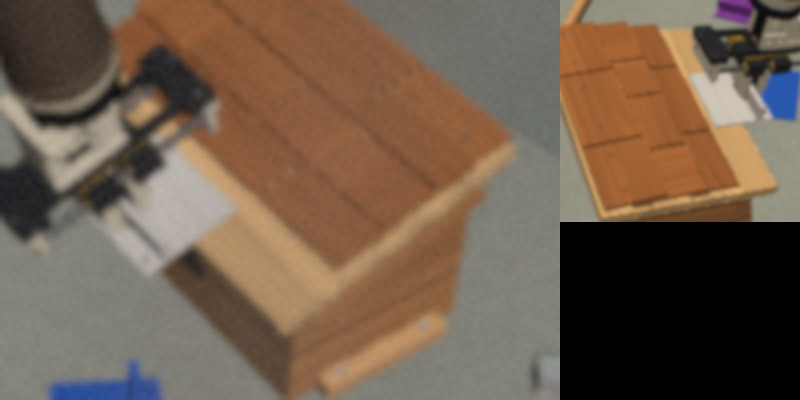

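The strip's edge lies just short of the middle shingle, low over the bare board. I'll feel for the board.

jog_arm(
  motion=[
    [[0,0,0.001,0,0,0,1],[0,0,0.0015,0,0,0,1],[0,0,0.0015,0,0,0,1]],
  ],
)

```text
clock: 8.18
position: [0.5357, -0.0131, 0.1264]
ee_rot: [2.202, 1.887, 0.286]
force: [-5.0, 1.6, 8.4]
width: 0.094
gripper_force: 40.0
```

jog_arm(
  motion=[
    [[0,0,0.001,0,0,0,1],[0,0,0.0015,0,0,0,1],[0,0,0.0015,0,0,0,1]],
  ],
)

```text
clock: 8.43
position: [0.5356, -0.0131, 0.1254]
ee_rot: [2.204, 1.887, 0.287]
force: [-16.3, 1.9, 27.4]
width: 0.095
gripper_force: 40.4
```

Run:
```python
from h import *
np.set_printoptions(precision=4,suppress=True)
s=observe();print(s["clock"],roof(s["position"]),rel(goal(-.025,0.002,.006),Rt),s["force"]@uz,s["force"]@ux,s["ft_torque"])
```

```text
8.4333 [-0.0258  0.0017  0.0033] [ 0.0003  0.0008 -0.0027 -0.0001 -0.0013 -0.0007] 31.053371831657124 -7.555948638434623 [ 0.021   1.6018 -0.054 ]
```

jog_arm(
  motion=[
    [[0,0,-0.0035,0,0,0,1],[0,0,-0.0035,0,0,0,1],[0,0.004,-0.0035,0,0,0,1],[0,0.009,-0.0035,0,0,0,1],[0,0.014,-0.0035,0,0,0,1],[0,0.019,-0.0035,0,0,0,1],[0,0.024,-0.0035,0,0,0,1],[0,0.024,-0.0035,0,0,0,1],[0,0.024,-0.0035,0,0,0,1]],
  ],
)

```text
clock: 9.18
position: [0.5581, -0.0168, 0.1351]
ee_rot: [2.202, 1.886, 0.285]
force: [-0.5, -0.2, -2.0]
width: 0.098
gripper_force: 40.0
```

Run:
```python
from h import *
np.set_printoptions(precision=4,suppress=True)
s=observe();print(s["clock"],roof(s["position"]),rel(goal(.021,0.002,.006),Rt),s["force"]@uz,s["force"]@ux,s["ft_torque"])
a=snap("wrist","w5.png");cv2.imwrite("pics/w5o.png",cv2.resize(a[60:260,230:550,::-1],(800,500),interpolation=2))
```

```text
9.1833 [-0.0012  0.0015  0.0058] [ 0.0005  0.0222 -0.0002  0.0006  0.0004 -0.0002] -1.7508083236614802 -0.9692141859359932 [-0.0492  0.5395 -0.0078]
```

View pics/w5o.png

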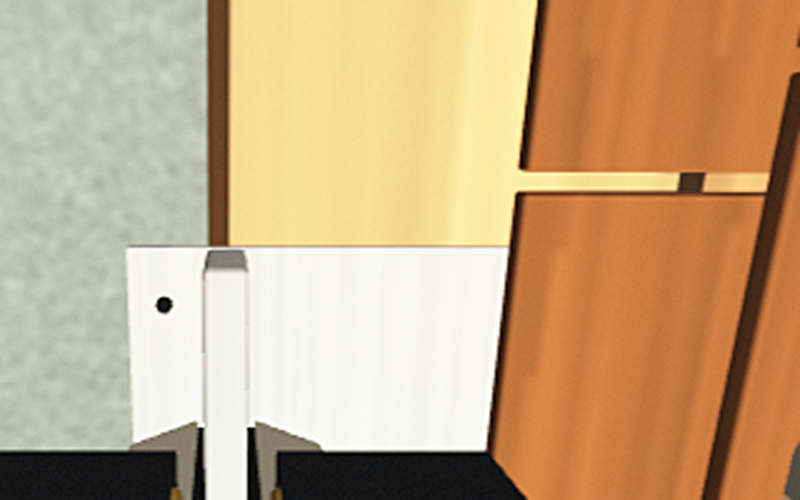

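The strip is tucked about 9 mm with no contact force, and the side margin to the shingle corner is about 12 mm against 10 ideal. I'll slide it the rest of the way with a 1.5 mm sideways correction.

jog_arm(
  motion=[
    [[0.001,0.004,0,0,0,0,1],[0.0015,0.008,0,0,0,0,1],[0.0015,0.012,0,0,0,0,1],[0.0015,0.016,0,0,0,0,1],[0.0015,0.02,0,0,0,0,1],[0.0015,0.0235,0,0,0,0,1],[0.0015,0.0235,0,0,0,0,1],[0.0015,0.0235,0,0,0,0,1]],
  ],
)

```text
clock: 9.9
position: [0.5803, -0.0188, 0.1421]
ee_rot: [2.202, 1.886, 0.285]
force: [0.4, 0.1, -1.6]
width: 0.095
gripper_force: 40.0
```

Run:
```python
from h import *
np.set_printoptions(precision=4,suppress=True)
s=observe();print(s["clock"],roof(s["position"]),rel(goal(.0225,0.002,.006),Rt),s["force"]@uz,s["force"]@ux,s["ft_torque"])
```

```text
9.9 [0.0222 0.003  0.0059] [-0.001   0.0003 -0.0001  0.0005  0.0003 -0.0002] -1.608681049673883 -0.0954509821275113 [0.0035 0.5714 0.0189]
```

jog_arm(
  motion=[
    [[0,0,0.001,0,0,0,1],[0,0,0.002,0,0,0,1],[0,0,0.0023,0,0,0,1],[0,0,0.0023,0,0,0,1],[0,0,0.0023,0,0,0,1]],
  ],
)

```text
clock: 10.32
position: [0.5805, -0.0186, 0.1404]
ee_rot: [2.203, 1.887, 0.286]
force: [-7.6, 1.2, 12.5]
width: 0.098
gripper_force: 40.0
```

Run:
```python
from h import *
np.set_printoptions(precision=4,suppress=True)
s=observe();print(s["clock"],roof(s["position"]),rel(goal(.0225,0.002,.006),Rt),s["force"]@uz,s["force"]@ux,s["ft_torque"],s["gripper_force"],s["dq"])
a=snap("wrist","w6.png");b=get_image("side")
o=np.zeros((600,800,3),np.uint8);o[:350,:]=cv2.resize(a[60:235,230:630],(800,350),interpolation=2);o[350:,:400]=cv2.resize(b[130:205,300:420],(400,250),interpolation=2)
o[350:,400:]=cv2.resize(get_image("scene")[160:260,200:360],(400,250),interpolation=2)
cv2.imwrite("pics/v6.png",o[:,:,::-1])
```

```text
10.3167 [0.0218 0.0031 0.0042] [-0.0011  0.0007 -0.0018  0.0003 -0.0007 -0.0004] 14.251738901845753 -3.662554178824774 [-0.0377  1.2517 -0.0653] 40.00225782394409 [-0.0001 -0.0008 -0.0006  0.0019 -0.0004 -0.0001  0.0007]
```

View pics/v6.png

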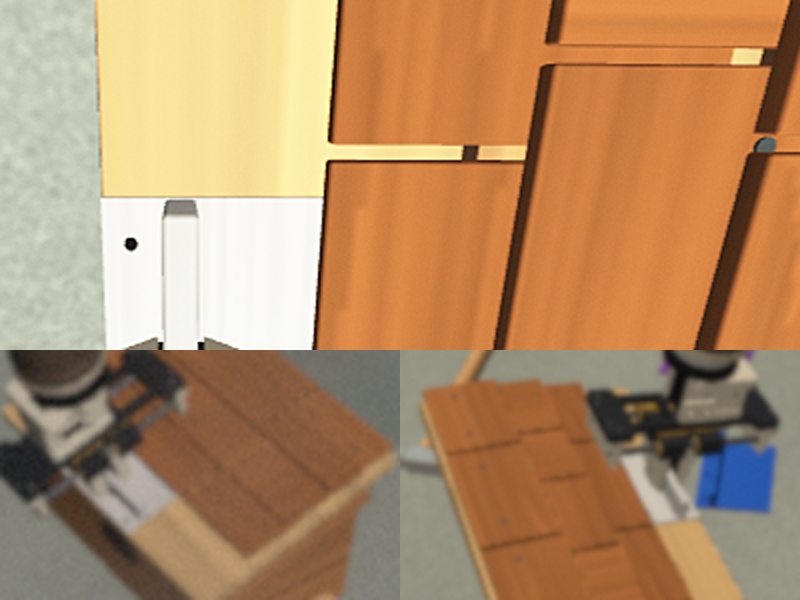

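The apron edge lines up with the eave, so about 32 mm of metal is tucked. The side margin is about 10 mm (centred), the strip is pressed with about 14 N, and the shingles are down. Handing in.

```bash
python3 -c "
from cell import *
print(sign_off())"
```

```text
the job is handed in; nothing more can be done
None
```

I handed the job in at about 10.5 s of the 56 s allowed: the strip is tucked about 32 mm under the middle shingle, centred and square, and still gripped and pressed flat with about 14 N; `sign_off()` gave no verdict, so I can't confirm the score.

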